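Set the isolator, then the interlocked selector, on the packing-bench control unit

ROBOT

A 7-joint arm with a two-finger parallel gripper is mounted at the origin on the work surface. World frame = base frame: x ahead of the robot, y to its left, z up, the work surface at z = 0. Lengths are in m, angles in rad, forces in N, time in s.
With the tool pointing down it reaches from about 0.425 to 1.025 m from the base axis. Payload 3.6 kg.
Tool frame: the origin (TCP) lies on the centre line of the jaws, within the pads' length; the fingertips stand 17 mm ahead of it and the grasp point (between the pads) lies 2 mm behind it; x points along the fingers, y is the direction in which the jaws open and shut, and the axes are right-handed (so a half turn about x gives the same grasp; the last joint's range is limited). The gripper opens to 85 mm and grips with 20 to 120 N. Pads are 22 mm wide; open, the fingers measure 114 mm over their backs; the gripper's body (76 mm by 85 mm) begins 54 mm behind the grasp point. The pads swing forward as they close: fully open they stand 13 mm farther back than shut.
Start: joints at [1.143, 0.591, 0.048, 1.609, -0.033, 0.943, -0.034], TCP at [0.238, -0.685, 0.248] pointing down, gripper open.
Joint ranges: [-2.69, 2.69], [-0.47, 2.24], [-1.27, 1.36], [0.19, 2.51], [-1.53, 4.68], [0.08, 2.07], [-3.09, 3.09]. Speed limits (rad/s): [2.57, 2.57, 3.14, 3.14, 3.14, 3.14, 3.14].

INTERFACE

Orientations are given as a rotation vector (axis times angle).
In Python, from station import get_obs, get_image, camera_model, job, spotter gives the robot as it stands. The module is installed in compiled form; this text tells all that it offers.
- The arm moves only by the tool apply_moves, never from a script. Its argument "commands" is a list of rows, each a list of 4 numbers: the shift along the tool's x, y, z in m, then the turn about the tool's x in degrees. A call has 1 to 20 rows; each row shifts and turns the pose as measured when the row begins, along the tool's axes as they then stand; what a row does not reach is not made up. A row lasts 1/10 s, in which the tool goes at most 50 mm and 8.59 degrees, less where a joint would pass 70% of its speed; a pose out of reach is approached as far as the arm can. A call is refused whole if a number of a shift passes 0.05 or a number of a turn 8.59, either way. A call with a gripper value outside its range is refused whole. "jaw" is the finger opening in m, from 0 to 0.0854, set as the call begins (left out, the last holds). The fingers move at their own pace and stop on an object; "force" is the grip in N (left out, the last holds). Time passes only in rows, so rows that do not move let the fingers close. It gives the time, the measured TCP pose, the force and the opening at its end, in the units of the state.
- get_obs(): the state, without advancing time (a new reading comes with each control period).
- get_image(name): name is "side" or "top"; returns the picture (400x640x3 uint8, red, green, blue); there is no depth.
- camera_model(name): a dict with "camera_matrix" (3x3 intrinsics, pixels), "rvec" (rotation vector, rad) and "tvec" (3), from world to camera coordinates, as OpenCV has them. Camera axes: x right, y down, z forward; pixel columns grow to the right and rows downward; lengths in m; the calibration is good to about 2 mm. A picture is of the moment at which its call begins. camera_model takes no time and is no camera call.
- job.sign_off(): hands the job in, once; it reports no verdict.
Trained networks look in the newest picture that a camera, given by its name, has taken for a name from the list of things; names that differ only in an ending like _2 or _b are one class to them, and where a whole thing is asked for, a point or a joint stands for the part that bears it (a point fixed in the world has none). Each returns a list of dicts, best first, with "score" (0 to 1); they miss things now and then, are a little off and sometimes report something else, mostly with a low value. They report only what shows in the picture. A call takes as long as a camera call.
- spotter.recognise(camera, thing): "location" ([x, y, z] in m, in the coordinates of the camera as it stood for that picture, good to about 4 mm: the middle of the surface that is visible of it).
The state is a dict: "time_s": time; "joint_pos": joint angles; "qd": joint speeds; "joint_efforts": joint torques, N m; "position": TCP position; "ee_rot": TCP orientation; "force": force on the tool from outside, world axes, zero at the start; "torque": the same for the moment, N m; "opening": finger opening in m.
Only numpy, scipy, OpenCV 4.12 (cv2) and the standard library are available. Lean on these libraries where they do the work, as an engineer would, in place of code of your own. Each camera call takes 0.05 s, during which the arm holds its last target.

TASK

Switch the packing bench's lift over: turn the red isolator lever clockwise all the way to its stop, which frees the blue selector lever, then turn the blue selector lever clockwise all the way to its stop and let go. Feel for the stops and do not force the levers: never push either knob along with more than about 18 N. Leave the packs, bottles, tape and knife around it where they are.

Things in the scene. Friction and masses are not known exactly. Their poses are not given: they have to be found in the camera images.
- control_unit: fixed grey housing, 240 (x) x 360 (y) x 60 mm high, carrying both levers. Origin at the centre of its underside; x to its back, away from the robot, y to its left. Lever axes are vertical, at x = 0: isolator y = -80 mm, selector y = +80 mm. A hidden mechanical interlock bars the selector until the isolator is within about 4 degrees of its stop.
- isolator_axis (a point): isolator lever (steel arm 16 mm wide, red knob): point on its axis at the unit's top; x runs along the arm to the knob, z up. Starts pointing to the unit's right, or up to 62 deg round to its front; turned clockwise from above it meets a hard stop pointing roughly to the unit's front, +-25 deg. The turn left to the stop is 40 to 86 deg, different each time and not to be seen: find it by feel.
- isolator_knob (a point): middle of the red knob, 108 mm above the table, 75 mm out from the axis; axes as isolator_axis. The knob is an upright cylinder 26 mm across that spins freely on the arm, from 25 to 70 mm above the unit's top; the arm below it is 15 to 25 mm above the top. Turning takes about 6 N at the knob; at the stop resistance rises steeply. Stays where it is left.
- isolator_twist (a joint): springy coupling between the isolator lever and its shaft: the lever's lead over the shaft in rad, 0 when unloaded, positive when pushed clockwise; about 25 N m per rad, so 0.03 rad is 10 N at the knob. Beyond 0.056 rad either way (about 18.5 N) the lever counts as forced.
- selector_axis (a point): selector lever (steel arm, blue knob, same shape as the isolator lever): point on its axis at the unit's top; x runs along the arm to the knob. Starts pointing to the unit's front, +-15 deg, and turns 1.30 rad (74 deg) clockwise from above to a hard stop on the unit's left. Takes about 6 N at the knob once free; while the isolator is not set it blocks firmly after about 2 deg.
- selector_knob (a point): middle of the blue knob, 108 mm above the table, 75 mm out from the axis; same size as the red knob; axes as selector_axis. Stays where it is left.
- selector (a joint): angle of the selector's shaft in rad, 0 at the start, growing clockwise from above to 1.30 at its stop.
- selector_twist (a joint): springy coupling between the selector lever and its shaft: the lever's lead over the shaft in rad, 0 when unloaded, positive when pushed clockwise; about 25 N m per rad, so 0.03 rad is 10 N at the knob. Beyond 0.056 rad either way (about 18.5 N) the lever counts as forced.
- pill_carton: orange carton, 45 x 90 x 35 mm, lying on the back part of the control unit. Bystander, loose. Origin at the centre of its underside.
- tape_roll: roll of brown tape, 72 mm across, 30 mm high, lying on the back part of the control unit. Bystander, loose. Origin at the centre of its underside.
- gel_bottle: clear bottle with green label, 50 mm across, 130 mm tall, standing beside the unit. Bystander, loose. Origin at the centre of its underside.
- syrup_bottle: amber bottle with black cap, 54 mm across, 125 mm tall, standing beside the unit. Bystander, loose. Origin at the centre of its underside.
- safety_knife: red safety knife, 150 mm long, 16 mm high, lying on the table. Bystander, loose. Origin at the centre of its underside.
- white_carton: white carton, 70 x 110 x 60 mm, on the table. Bystander, loose. Origin at the centre of its underside.

How it is judged:
By the outcome, as a careful person would: the job done as asked, in the order asked, and still so for the second after the job is handed in, with the robot touching nothing.
It also fails if it takes over 72 s, if anything falls off the work surface, if the arm or the gripper's body presses on something with over 40 N, if the wrist force passes 120 N, or if a joint passes its speed limit or range.

## Working session

There is one attempt and no reset: what is moved stays moved. The work goes in short steps, Python scripts to look and compute and a tool call to move; the robot and the scene stay as the last step left them, time stands still between calls to the robot, and variables do not carry over. Pictures are saved under pics/ and viewed, and the job is handed in when it is done.

Besides the shell and the picture viewer there is one more tool, called after "Request:" in YAML: its name, and indented under it one key for each argument. apply_moves: Moves the arm, as the interface text tells. Its arguments: {"type":"object","properties":{"commands":{"type":"array"},"jaw":{"type":"number"},"force":{"type":"number"}},"required":["commands"]}

```bash
mkdir -p pics
cat > h.py <<'E'
import numpy as np, cv2
from station import get_obs, get_image, camera_model, job, spotter
def c2w(cam,p):
    m=camera_model(cam);R,_=cv2.Rodrigues(np.array(m['rvec'],float))
    return R.T@(np.array(p,float)-np.array(m['tvec'],float).ravel())
def px(cam,P):
    m=camera_model(cam);q,_=cv2.projectPoints(np.array([P],float),np.array(m['rvec'],float),np.array(m['tvec'],float),np.array(m['camera_matrix'],float),None);return q.ravel()
def ray(cam,u,v,z):
    m=camera_model(cam);R,_=cv2.Rodrigues(np.array(m['rvec'],float));t=np.array(m['tvec'],float).ravel()
    d=R.T@np.linalg.inv(np.array(m['camera_matrix'],float))@[u,v,1];o=-R.T@t
    return o+d*(z-o[2])/d[2]
E
python3 - <<'E'
from h import *
np.set_printoptions(precision=4,suppress=True)
for c in("top","side"):
    cv2.imwrite(f'pics/{c}0.png',get_image(c)[:,:,::-1])
    for n in("control_unit","isolator_knob","selector_knob","isolator_axis","selector_axis","gel_bottle","syrup_bottle"):
        for r in spotter.recognise(c,n)[:2]: print(c,n,round(r['score'],2),c2w(c,r['location']),px(c,c2w(c,r['location'])))
o=get_obs();print(o)
E
```

```text
top control_unit 0.78 [ 0.5596 -0.0448  0.0627] [329.5747 192.4571]
top isolator_knob 0.49 [ 0.5831 -0.1469  0.0861] [360.2108 183.4002]
top isolator_axis 0.79 [ 0.5867 -0.1474  0.0898] [360.4123 182.1171]
top selector_axis 0.54 [0.5555 0.0318 0.0868] [306.4955 192.9367]
top gel_bottle 0.59 [0.6328 0.1959 0.0872] [256.9676 171.4475]
top syrup_bottle 0.7 [ 0.632  -0.2783  0.0817] [398.8783 168.3436]
top syrup_bottle 0.44 [0.6333 0.1936 0.0877] [257.6373 171.2318]
side control_unit 0.95 [0.5599 0.0512 0.0645] [315.8841 221.131 ]
side isolator_knob 0.73 [ 0.5898 -0.175   0.0841] [315.5263 173.4397]
side selector_knob 0.61 [0.5265 0.0442 0.0893] [328.5981 212.4935]
side selector_knob 0.42 [ 0.592  -0.1676  0.0896] [314.4248 172.9874]
side isolator_axis 0.49 [ 0.5897 -0.1679  0.0883] [315.2224 173.3316]
side selector_axis 0.74 [0.5234 0.0468 0.0868] [329.6778 213.8801]
side gel_bottle 0.75 [0.6377 0.222  0.0661] [274.0677 259.3439]
side syrup_bottle 0.69 [ 0.6431 -0.2675  0.0785] [302.839  160.5563]
side syrup_bottle 0.49 [0.5246 0.0427 0.0877] [329.3794 212.702 ]
{'time_s': 0.8, 'joint_pos': array([ 1.1435,  0.5912,  0.0484,  1.6085, -0.0333,  0.9427, -0.0337]), 'qd': array([-0.001 , -0.0005, -0.001 ,  0.0004,  0.0002,  0.0004, -0.0016]), 'joint_efforts': array([ -0.0004, -54.8572,   1.5457, -19.8529,   0.0094,   0.0014,
        -0.    ]), 'position': array([ 0.2376, -0.685 ,  0.2483]), 'ee_rot': array([ 2.0405,  0.3437, -2.0404]), 'force': array([-0.2404, -0.5653,  0.0851]), 'torque': array([0.0514, 0.0303, 0.0467]), 'opening': 0.0855794552505899}
```

View pics/top0.png

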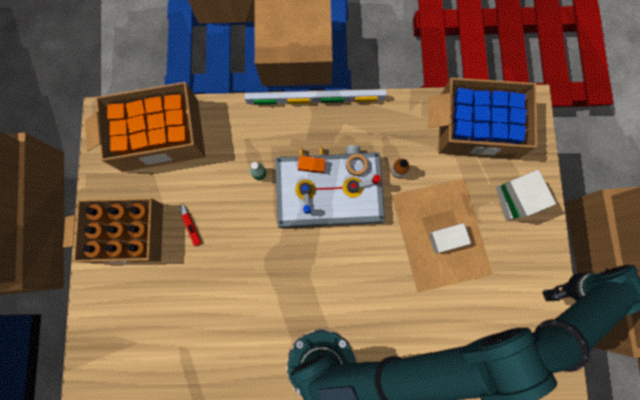

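View pics/side0.png

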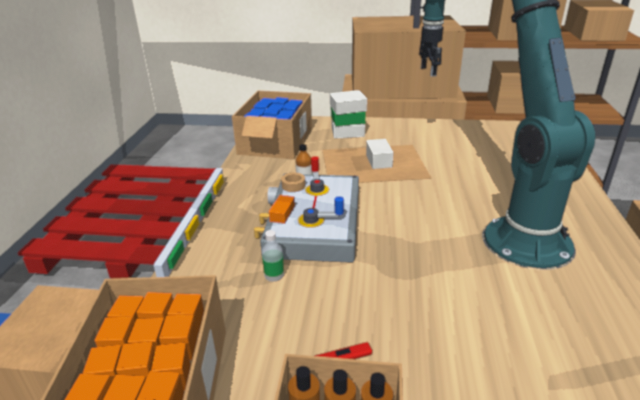

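Run:
```python
import cv2
a=cv2.imread('pics/top0.png')[110:270,220:440];cv2.imwrite('pics/top0z.png',cv2.resize(a,None,fx=3.6,fy=3.6,interpolation=cv2.INTER_CUBIC))
a=cv2.imread('pics/side0.png')[130:300,220:420];cv2.imwrite('pics/side0z.png',cv2.resize(a,None,fx=3.5,fy=3.5,interpolation=cv2.INTER_CUBIC))
```

```text
(no output)
```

View pics/top0z.png

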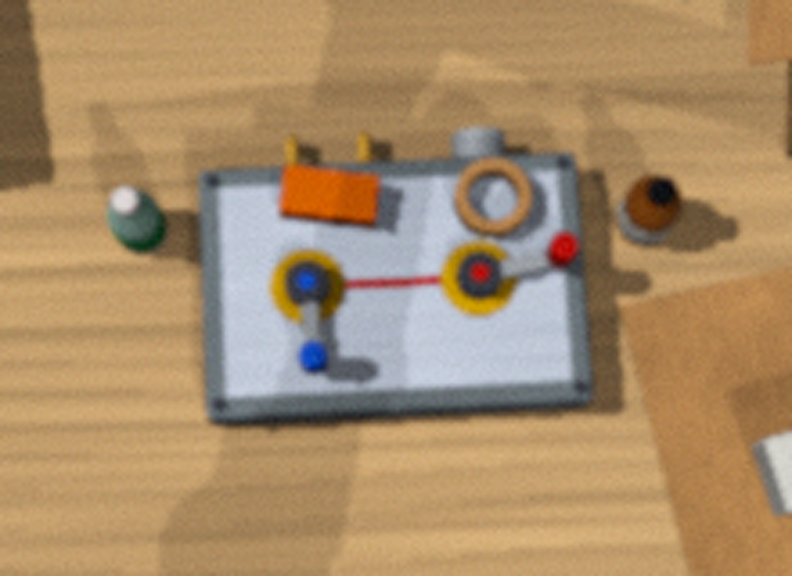

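View pics/side0z.png

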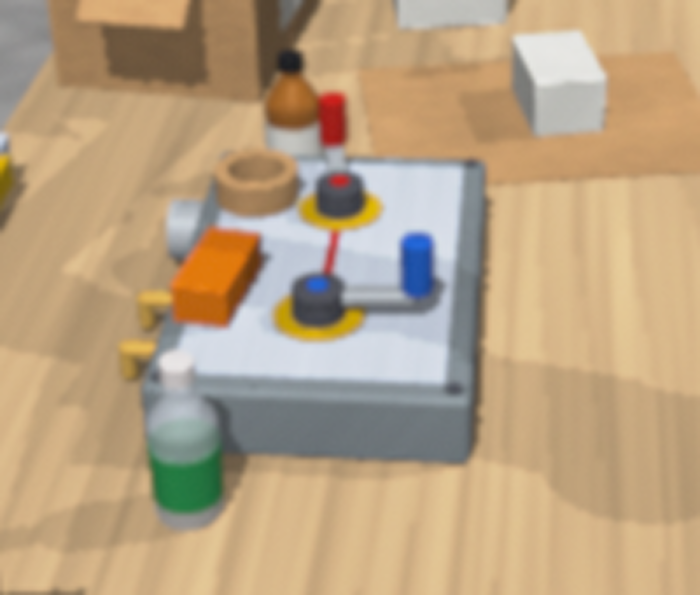

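Run:
```python
from h import *
np.set_printoptions(precision=4,suppress=True)
T=lambda x,y,z:ray('top',220+x/3.6,110+y/3.6,z)
S=lambda x,y,z:ray('side',220+x/3.5,130+y/3.5,z)
print('corn',[T(*p,.06)[:2] for p in[(205,172),(570,155),(213,408),(588,390)]])
print('discT',T(478,280,.06),T(308,287,.06),'S',S(341,208,.06),S(318,316,.06))
print('hubT',T(480,271,.09),T(307,281,.09),S(341,180,.09),S(318,284,.09))
print('knobT',T(566,244,.13),T(313,353,.13),'S mid',S(333,119,.1075),S(417,265,.1075))
img=get_image('top').astype(int);r,g,b=img[...,0],img[...,1],img[...,2]
for n,m in(('red',(r>130)&(g<50)&(b<60)),('blue',(b>110)&(r<60)&(g<100))):
  m=m.astype(np.uint8);m[:120]=0;m[240:]=0;m[:,:270]=0;m[:,390:]=0
  k,l,s,c=cv2.connectedComponentsWithStats(m)
  for i in range(1,k): print(n,s[i],c[i],ray('top',*c[i],.12),ray('top',*c[i],.09))
for c in('top','side'):
  m=camera_model(c);R=cv2.Rodrigues(np.array(m['rvec'],float))[0];print(c,-R.T@np.array(m['tvec'],float).ravel())
o=get_obs();print(cv2.Rodrigues(o['ee_rot'])[0])
```

```text
corn [array([0.6854, 0.1314]), array([ 0.6926, -0.215 ]), array([0.4601, 0.1256]), array([ 0.468 , -0.2209])]
discT [ 0.5741 -0.1234  0.06  ] [0.5717 0.0357 0.06  ] S [ 0.5778 -0.1212  0.06  ] [0.5748 0.0418 0.06  ]
hubT [ 0.5766 -0.1236  0.09  ] [0.5714 0.0354 0.09  ] [ 0.5764 -0.1163  0.09  ] [0.5737 0.043  0.09  ]
knobT [ 0.5911 -0.1989  0.13  ] [0.4981 0.0299 0.13  ] S mid [ 0.5925 -0.1916  0.1075] [0.4993 0.0373 0.1075]
red [313 170   1   1   1] [313. 170.] [0.6248 0.008  0.12  ] [0.632  0.0086 0.09  ]
red [373 175   7   7  38] [376.1579 178.4211] [ 0.5912 -0.1965  0.12  ] [ 0.5978 -0.2     0.09  ]
red [351 183   5   5  16] [352.875  185.3125] [ 0.5704 -0.1201  0.12  ] [ 0.5765 -0.1221  0.09  ]
blue [302 185   6   6  25] [304.6  187.56] [0.5671 0.0365 0.12  ] [0.5731 0.0377 0.09  ]
blue [304 205   7   8  40] [306.775 208.4  ] [0.4986 0.0308 0.12  ] [0.5032 0.0318 0.09  ]
top [ 0.2619 -0.0205  1.6353]
side [0.4052 1.1013 0.7852]
[[-0.      0.3277 -0.9448]
 [-0.0001 -0.9448 -0.3277]
 [-1.      0.0001  0.    ]]
```

Request:
apply_moves:
  commands:
    - [0,0,0,-8.3]
    - [0,0,0,-8.3]
    - [0,0,0,-8.3]
    - [0,0,0,-8.3]
    - [0,0,0,-8.3]
    - [0,0,0,-8.3]
    - [0,0,0,-8.3]
    - [0,0,0,-8.3]
    - [0,0,0,-8.3]
    - [0,0,0,-8.3]
    - [0,0,0,0]
  jaw: 0.045

```text
time_s: 1.95
position: [0.2365, -0.6854, 0.2485]
ee_rot: [1.013, 1.322, -1.016]
force: [0.9, 0.5, -0.5]
opening: 0.0452
```

```bash
cat >> h.py <<'E'
np.set_printoptions(precision=4,suppress=True)
IA=np.array([.576,-.122]);SA=np.array([.573,.038])
def st(ax=None,tgt=None):
    o=get_obs();R=cv2.Rodrigues(o['ee_rot'])[0];p=o['position']
    print('t',o['time_s'],'p',p,'yang',np.degrees(np.arctan2(R[1,1],R[0,1])).round(2),'tilt',R[2].round(3),'F',o['force'].round(2),'op',round(o['opening'],4),'j',o['joint_pos'].round(2))
    if ax is not None:
        d=p[:2]-ax;a=np.arctan2(d[1],d[0]);t=np.array([np.sin(a),-np.cos(a)])
        print('lever ang',np.degrees(a).round(2),'r',np.hypot(*d).round(4),'Ftan(on tool, + = cw)',round(o['force'][:2]@t,2),'Frad',round(o['force'][:2]@d/np.hypot(*d),2),'tangent ang',np.degrees(np.arctan2(t[1],t[0])).round(2))
    if tgt is not None: print('tool delta',R.T@(np.array(tgt)-p))
    return o,R
E
python3 -c "
from h import *
st(None,[.5915,-.196,.25])"
```

```text
t 1.95 p [ 0.2365 -0.6854  0.2485] yang 15.01 tilt [-1.    -0.002  0.001] F [ 0.86  0.51 -0.51] op 0.0452 j [ 1.39  0.61 -0.34  1.6   0.24  0.98  1.24]
tool delta [-0.0026  0.4697 -0.3808]
```

Request:
apply_moves:
  commands:
    - [0,0.0335,-0.0272,0]
    - [0,0.0335,-0.0272,0]
    - [0,0.0335,-0.0272,0]
    - [0,0.0335,-0.0272,0]
    - [0,0.0335,-0.0272,0]
    - [0,0.0335,-0.0272,0]
    - [0,0.0335,-0.0272,0]
    - [0,0.0335,-0.0272,0]
    - [0,0.0335,-0.0272,0]
    - [0,0.0335,-0.0272,0]
    - [0,0.0335,-0.0272,0]
    - [0,0.03,-0.025,0]
    - [0,0.015,-0.012,0]
    - [0,0,0,0]

```text
time_s: 3.35
position: [0.571, -0.2508, 0.2467]
ee_rot: [1.054, 1.29, -1.061]
force: [-0.1, 0.1, -0.5]
opening: 0.045
```

```bash
python3 -c "
from h import *
st(IA,[.5915,-.196,.25])"
```

```text
t 3.35 p [ 0.571  -0.2508  0.2467] yang 11.6 tilt [-1.     0.002  0.008] F [-0.15  0.07 -0.54] op 0.045 j [ 0.61  0.49 -0.39  1.84  0.24  0.86  0.31]
lever ang -92.23 r 0.1289 Ftan(on tool, + = cw) 0.15 Frad -0.07 tangent ang 177.77
tool delta [-0.0037  0.0311 -0.0495]
```

Request:
apply_moves:
  commands:
    - [0,0.016,-0.025,0]
    - [0,0.015,-0.025,0]
    - [0.03,0,0,0]
    - [0.03,0,0,0]
    - [0.015,0,0,0]
    - [0,0,0,0]

```text
time_s: 3.95
position: [0.5898, -0.2044, 0.1708]
ee_rot: [1.066, 1.276, -1.081]
force: [-0.2, -0.3, -1.2]
opening: 0.0452
```

Run:
```python
from h import *
st(IA,[.5915,-.196,.11])
for c,(x0,y0,x1,y1) in dict(top=(290,130,430,240),side=(250,80,390,240)).items():
    a=get_image(c)[y0:y1,x0:x1,::-1];cv2.imwrite(f'pics/{c}1.png',cv2.resize(a,None,fx=3.7,fy=3.7,interpolation=cv2.INTER_CUBIC))
```

```text
t 3.95 p [ 0.5898 -0.2044  0.1708] yang 10.32 tilt [-1.     0.001  0.016] F [-0.21 -0.3  -1.2 ] op 0.0452 j [ 0.5   0.58 -0.34  1.9   0.31  0.71  0.15]
lever ang -80.5 r 0.0836 Ftan(on tool, + = cw) 0.26 Frad 0.26 tangent ang -170.5
tool delta [ 0.0607  0.0031 -0.009 ]
```

View pics/top1.png

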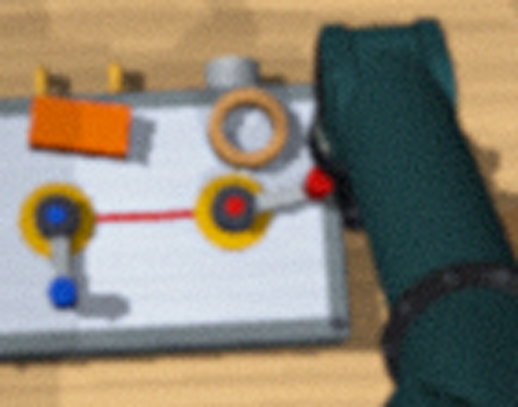

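View pics/side1.png

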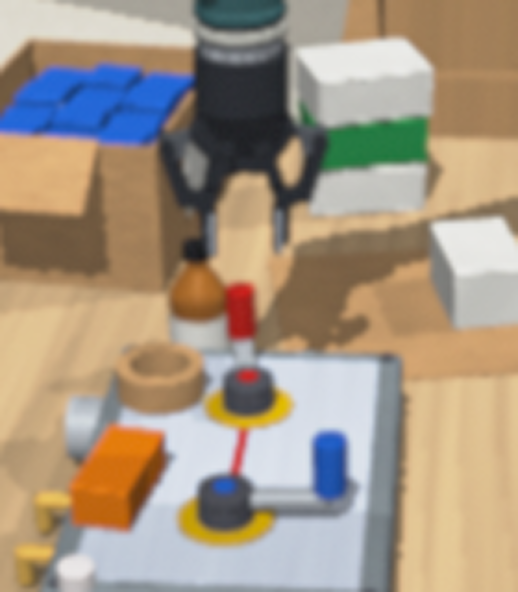

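Request:
apply_moves:
  commands:
    - [0.01,0.0015,-0.005,0]
    - [0.01,0.0015,-0.004,0]
    - [0.015,0,0,0]
    - [0.015,0,0,0]
    - [0.009,0,0,0]
    - [0,0,0,0]

```text
time_s: 4.65
position: [0.5955, -0.1969, 0.112]
ee_rot: [1.069, 1.265, -1.078]
force: [0.2, -1.1, -0.4]
opening: 0.0451
```

Run:
```python
from h import *
st(IA,[.5915,-.196,.11])
for c,(x0,y0,x1,y1) in dict(side=(250,80,390,240)).items():
    a=get_image(c)[y0:y1,x0:x1,::-1];cv2.imwrite(f'pics/{c}2.png',cv2.resize(a,None,fx=3.7,fy=3.7,interpolation=cv2.INTER_CUBIC))
```

```text
t 4.65 p [ 0.5955 -0.1969  0.112 ] yang 10.2 tilt [-1.    0.01  0.02] F [ 0.21 -1.12 -0.42] op 0.0451 j [ 0.45  0.65 -0.3   1.93  0.35  0.59  0.09]
lever ang -75.38 r 0.0774 Ftan(on tool, + = cw) 0.08 Frad 1.13 tangent ang -165.38
tool delta [ 0.0019 -0.0038 -0.0017]
```

View pics/side2.png

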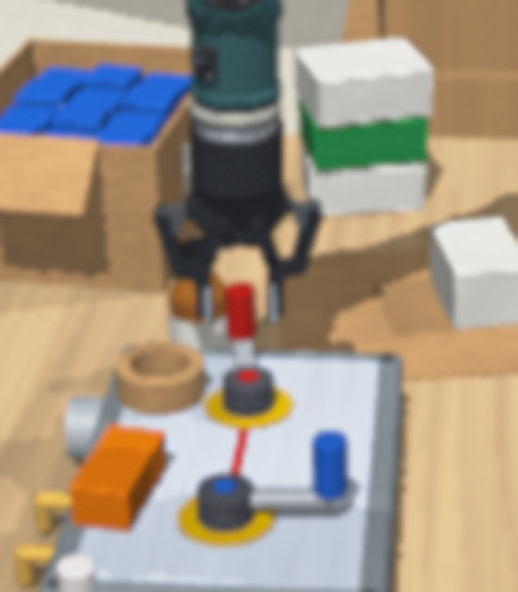

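Request:
apply_moves:
  commands:
    - [0.001,-0.002,-0.001,0]
    - [0,-0.002,0,0]
    - [0,-0.002,0,0]
    - [0,-0.002,0,0]
    - [0,-0.002,0,0]
    - [0,-0.002,0,0]

```text
time_s: 5.3
position: [0.5846, -0.1985, 0.113]
ee_rot: [1.071, 1.261, -1.075]
force: [2.5, 0.1, -1.0]
opening: 0.0449
```

Run:
```python
from h import *
st(IA)
```

```text
t 5.3 p [ 0.5846 -0.1985  0.113 ] yang 10.18 tilt [-1.     0.015  0.022] F [ 2.47  0.08 -0.99] op 0.0449 j [ 0.46  0.64 -0.3   1.95  0.36  0.57  0.09]
lever ang -83.55 r 0.077 Ftan(on tool, + = cw) -2.46 Frad 0.2 tangent ang -173.55
```

Request:
apply_moves:
  commands:
    - [0,-0.002,-0.0002,1.5]
    - [0,-0.002,-0.0002,1.5]
    - [0,-0.002,-0.0002,1.5]
    - [0,-0.002,-0.0002,1.5]

```text
time_s: 5.7
position: [0.5825, -0.1974, 0.1141]
ee_rot: [1.162, 1.203, -1.146]
force: [5.2, -0.5, -4.0]
opening: 0.0451
```

Run:
```python
from h import *
st(IA)
```

```text
t 5.7 p [ 0.5825 -0.1974  0.1141] yang 3.81 tilt [-0.999  0.031  0.019] F [ 5.2  -0.51 -3.96] op 0.0451 j [ 0.44  0.63 -0.27  1.97  0.33  0.55  0.01]
lever ang -85.11 r 0.0757 Ftan(on tool, + = cw) -5.14 Frad 0.95 tangent ang -175.11
```

Request:
apply_moves:
  commands:
    - [0.001,-0.0035,-0.0002,0]
    - [0.001,-0.0035,-0.0002,0]
    - [0.001,-0.0035,-0.0002,0]
    - [0.001,-0.0035,-0.0002,0.5]
    - [0,-0.0035,-0.0002,0.5]

```text
time_s: 6.2
position: [0.58, -0.1973, 0.1136]
ee_rot: [1.192, 1.168, -1.139]
force: [5.9, 1.2, -4.6]
opening: 0.0452
```

Run:
```python
from h import *
st(IA)
```

```text
t 6.2 p [ 0.58   -0.1973  0.1136] yang 2.58 tilt [-0.998  0.064  0.021] F [ 5.88  1.19 -4.6 ] op 0.0452 j [ 0.44  0.62 -0.26  2.    0.33  0.5  -0.01]
lever ang -86.96 r 0.0754 Ftan(on tool, + = cw) -5.93 Frad -0.87 tangent ang -176.96
```

Request:
apply_moves:
  commands:
    - [0,-0.006,-0.0002,0]
    - [0,-0.006,-0.0002,0]
    - [0,-0.006,-0.0002,0]

```text
time_s: 6.5
position: [0.5704, -0.1974, 0.1141]
ee_rot: [1.2, 1.153, -1.128]
force: [6.2, 1.0, -4.6]
opening: 0.045
```

```bash
cat >> h.py <<'E'
def kn(ax,s=1,off=.0095,sgn=1):
    o,R=st(ax);k=o['position'][:2]+sgn*off*R[:2,1]-ax;a=np.degrees(np.arctan2(k[1],k[0]));yg=np.degrees(np.arctan2(R[1,1],R[0,1]))
    print('KNOB ang',a.round(2),'r',np.hypot(*k).round(4),'yaw err to turn cw(+)',((yg-(a+90)+90)%180-90).round(2))
E
python3 - <<'E'
from h import *
kn(IA)
E
```

```text
t 6.5 p [ 0.5704 -0.1974  0.1141] yang 2.47 tilt [-0.996  0.081  0.023] F [ 6.18  1.02 -4.56] op 0.045 j [ 0.45  0.61 -0.26  2.03  0.33  0.46 -0.02]
lever ang -94.28 r 0.0756 Ftan(on tool, + = cw) -6.09 Frad -1.48 tangent ang 175.72
KNOB ang -87.08 r 0.0751 yaw err to turn cw(+) -0.45
```

Request:
apply_moves:
  commands:
    - [0,-0.007,-0.0008,3.5]
    - [0,-0.007,-0.0008,3.5]
    - [0,-0.007,-0.0008,3.5]
    - [0,-0.007,-0.0008,3.5]

```text
time_s: 6.9
position: [0.5533, -0.194, 0.114]
ee_rot: [1.406, 1.012, -1.287]
force: [5.6, -1.5, -5.0]
opening: 0.0448
```

Run:
```python
from h import *
kn(IA)
```

```text
t 6.9 p [ 0.5533 -0.194   0.114 ] yang -12.35 tilt [-0.994  0.107 -0.002] F [ 5.58 -1.46 -5.05] op 0.0448 j [ 0.4   0.58 -0.19  2.08  0.26  0.39 -0.2 ]
lever ang -107.53 r 0.0755 Ftan(on tool, + = cw) -5.76 Frad -0.29 tangent ang 162.47
KNOB ang -100.35 r 0.0753 yaw err to turn cw(+) -2.0
```

Request:
apply_moves:
  commands:
    - [0,-0.007,-0.0008,3.0]
    - [0,-0.007,-0.0008,3.0]
    - [0,-0.007,-0.0008,3.0]
    - [0,-0.007,-0.0008,3.0]

```text
time_s: 7.3
position: [0.538, -0.1875, 0.1139]
ee_rot: [1.584, 0.868, -1.418]
force: [6.6, -3.2, -3.9]
opening: 0.0451
```

Run:
```python
from h import *
kn(IA)
```

```text
t 7.3 p [ 0.538  -0.1875  0.1139] yang -25.41 tilt [-0.991  0.128 -0.029] F [ 6.65 -3.2  -3.87] op 0.0451 j [ 0.34  0.56 -0.12  2.14  0.18  0.32 -0.36]
lever ang -120.15 r 0.0757 Ftan(on tool, + = cw) -7.35 Frad -0.58 tangent ang 149.85
KNOB ang -113.01 r 0.0755 yaw err to turn cw(+) -2.4
```

Request:
apply_moves:
  commands:
    - [0,-0.006,-0.0007,2.5]
    - [0,-0.006,-0.0007,2.5]
    - [0,-0.006,-0.0007,2.5]

```text
time_s: 7.6
position: [0.5301, -0.1824, 0.1141]
ee_rot: [1.695, 0.766, -1.496]
force: [5.4, -3.6, -4.2]
opening: 0.0446
```

Run:
```python
from h import *
kn(IA)
```

```text
t 7.6 p [ 0.5301 -0.1824  0.1141] yang -33.78 tilt [-0.989  0.139 -0.05 ] F [ 5.44 -3.64 -4.2 ] op 0.0446 j [ 0.3   0.55 -0.07  2.17  0.13  0.28 -0.46]
lever ang -127.21 r 0.0758 Ftan(on tool, + = cw) -6.53 Frad -0.39 tangent ang 142.79
KNOB ang -120.1 r 0.0759 yaw err to turn cw(+) -3.68
```

Request:
apply_moves:
  commands:
    - [0,-0.009,-0.001,3.5]
    - [0,-0.009,-0.001,3.5]
    - [0,-0.009,-0.001,4]

```text
time_s: 7.9
position: [0.5182, -0.1712, 0.1135]
ee_rot: [1.853, 0.608, -1.607]
force: [4.4, -4.0, -3.4]
opening: 0.045
```

Run:
```python
from h import *
kn(IA)
```

```text
t 7.9 p [ 0.5182 -0.1712  0.1135] yang -46.01 tilt [-0.986  0.145 -0.083] F [ 4.37 -3.99 -3.37] op 0.045 j [ 0.24  0.54 -0.01  2.22  0.05  0.22 -0.61]
lever ang -139.59 r 0.0759 Ftan(on tool, + = cw) -5.87 Frad -0.74 tangent ang 130.41
KNOB ang -132.5 r 0.0759 yaw err to turn cw(+) -3.52
```

Request:
apply_moves:
  commands:
    - [0,-0.009,-0.001,3]
    - [0,-0.009,-0.001,3.5]
    - [0,-0.009,-0.001,3.5]

```text
time_s: 8.2
position: [0.5089, -0.1576, 0.1131]
ee_rot: [1.996, 0.447, -1.703]
force: [4.0, -6.0, -1.3]
opening: 0.0452
```

Run:
```python
from h import *
kn(IA)
```

```text
t 8.2 p [ 0.5089 -0.1576  0.1131] yang -57.39 tilt [-0.983  0.144 -0.115] F [ 4.   -5.95 -1.28] op 0.0452 j [ 0.16  0.53  0.05  2.26 -0.04  0.18 -0.75]
lever ang -152.01 r 0.076 Ftan(on tool, + = cw) -7.13 Frad -0.74 tangent ang 117.99
KNOB ang -144.91 r 0.0758 yaw err to turn cw(+) -2.48
```

Request:
apply_moves:
  commands:
    - [0,-0.0065,-0.0007,2.2]
    - [0,-0.0065,-0.0007,2.2]

```text
time_s: 8.4
position: [0.5061, -0.1515, 0.1133]
ee_rot: [2.06, 0.366, -1.742]
force: [3.4, -6.3, -2.1]
opening: 0.0452
```

Run:
```python
from h import *
kn(IA)
```

```text
t 8.4 p [ 0.5061 -0.1515  0.1133] yang -62.63 tilt [-0.981  0.143 -0.13 ] F [ 3.44 -6.3  -2.14] op 0.0452 j [ 0.13  0.52  0.08  2.27 -0.08  0.16 -0.81]
lever ang -157.1 r 0.0759 Ftan(on tool, + = cw) -7.14 Frad -0.71 tangent ang 112.9
KNOB ang -149.99 r 0.0758 yaw err to turn cw(+) -2.64
```

Request:
apply_moves:
  commands:
    - [0,-0.006,-0.0006,2]
    - [0,-0.006,-0.0006,2]

```text
time_s: 8.6
position: [0.5039, -0.1463, 0.1134]
ee_rot: [2.117, 0.289, -1.778]
force: [1.9, -6.2, -1.8]
opening: 0.0451
```

Run:
```python
from h import *
kn(IA)
```

```text
t 8.6 p [ 0.5039 -0.1463  0.1134] yang -67.46 tilt [-0.98   0.141 -0.143] F [ 1.91 -6.23 -1.83] op 0.0451 j [ 0.09  0.52  0.11  2.29 -0.12  0.14 -0.87]
lever ang -161.38 r 0.0761 Ftan(on tool, + = cw) -6.51 Frad 0.18 tangent ang 108.62
KNOB ang -154.3 r 0.0761 yaw err to turn cw(+) -3.16
```

Request:
apply_moves:
  commands:
    - [0,-0.006,-0.0006,1]
    - [0,-0.006,-0.0006,1]

```text
time_s: 8.8
position: [0.5018, -0.141, 0.1134]
ee_rot: [2.149, 0.239, -1.796]
force: [3.0, -5.6, -2.4]
opening: 0.0448
```

Run:
```python
from h import *
kn(IA)
```

```text
t 8.8 p [ 0.5018 -0.141   0.1134] yang -70.27 tilt [-0.978  0.143 -0.151] F [ 3.03 -5.55 -2.42] op 0.0448 j [ 0.06  0.52  0.13  2.3  -0.15  0.12 -0.9 ]
lever ang -165.61 r 0.0766 Ftan(on tool, + = cw) -6.13 Frad -1.55 tangent ang 104.39
KNOB ang -158.56 r 0.0763 yaw err to turn cw(+) -1.71
```

Request:
apply_moves:
  commands:
    - [-0.002,0.006,0.001,0]
    - [-0.002,0.003,0.001,0]
    - [0,0,0,0]

```text
time_s: 9.1
position: [0.4989, -0.1514, 0.1185]
ee_rot: [2.146, 0.237, -1.805]
force: [0.4, -0.1, 0.2]
opening: 0.045
```

Run:
```python
from h import *
kn(IA,off=0)
```

```text
t 9.1 p [ 0.4989 -0.1514  0.1185] yang -70.46 tilt [-0.979  0.14  -0.146] F [ 0.44 -0.12  0.21] op 0.045 j [ 0.08  0.51  0.13  2.29 -0.14  0.15 -0.89]
lever ang -159.12 r 0.0825 Ftan(on tool, + = cw) -0.27 Frad -0.36 tangent ang 110.88
KNOB ang -159.12 r 0.0825 yaw err to turn cw(+) -1.33
```

Request:
apply_moves:
  commands:
    - [0,0,-0.007,0]
    - [0,0,0,-8.5]
    - [0,0,0,-8.5]
    - [0,0,0,-8.5]
    - [0,0,0,-8.5]
    - [0,0,0,0]

```text
time_s: 9.7
position: [0.5057, -0.1457, 0.1196]
ee_rot: [1.71, 0.689, -1.483]
force: [0.0, 0.4, 0.1]
opening: 0.045
```

Run:
```python
from h import *
kn(IA,off=0)
```

```text
t 9.7 p [ 0.5057 -0.1457  0.1196] yang -35.42 tilt [-0.98   0.193 -0.041] F [0.   0.39 0.15] op 0.045 j [ 0.13  0.51  0.05  2.28  0.14  0.17 -0.57]
lever ang -161.35 r 0.0742 Ftan(on tool, + = cw) 0.36 Frad -0.13 tangent ang 108.65
KNOB ang -161.35 r 0.0742 yaw err to turn cw(+) 35.93
```

Request:
apply_moves:
  commands:
    - [0.001,0.002,0,-8.5]
    - [0.001,0,0,-8.5]
    - [0,0,0,-8.5]
    - [0,0,0,-8.5]
    - [0,0,0,-8.5]
    - [0,0,0,0]

```text
time_s: 10.3
position: [0.5084, -0.1446, 0.1177]
ee_rot: [1.125, 1.078, -1.025]
force: [-0.6, -0.1, 0.2]
opening: 0.0449
```

Run:
```python
from h import *
kn(IA,off=0)
```

```text
t 10.3 p [ 0.5084 -0.1446  0.1177] yang 8.21 tilt [-0.981  0.167  0.1  ] F [-0.62 -0.12  0.2 ] op 0.0449 j [ 0.23  0.51 -0.08  2.27  0.47  0.2  -0.16]
lever ang -161.52 r 0.0713 Ftan(on tool, + = cw) 0.08 Frad 0.63 tangent ang 108.48
KNOB ang -161.52 r 0.0713 yaw err to turn cw(+) 79.73
```

Request:
apply_moves:
  commands:
    - [0.004,0.003,0.004,0]
    - [0.001,0.005,0,0]
    - [0.001,0.006,0,0]
    - [0.001,0.006,0,0]
    - [0.001,0.006,0,0]

```text
time_s: 10.8
position: [0.5187, -0.1494, 0.1097]
ee_rot: [1.12, 1.095, -1.071]
force: [-5.7, -0.9, 3.2]
opening: 0.0451
```

Run:
```python
from h import *
kn(IA,off=.0095)
```

```text
t 10.8 p [ 0.5187 -0.1494  0.1097] yang 6.87 tilt [-0.987  0.129  0.099] F [-5.74 -0.86  3.18] op 0.0451 j [ 0.23  0.54 -0.09  2.22  0.45  0.25 -0.16]
lever ang -154.47 r 0.0635 Ftan(on tool, + = cw) 1.7 Frad 5.55 tangent ang 115.53
KNOB ang -151.31 r 0.0547 yaw err to turn cw(+) 68.18
```

Request:
apply_moves:
  commands:
    - [-0.001,0.008,0,0]
    - [-0.001,0.008,0,0]
    - [-0.001,0.008,0,0]
    - [-0.001,0.008,0,0]

```text
time_s: 11.2
position: [0.5202, -0.1499, 0.1091]
ee_rot: [1.101, 1.132, -1.134]
force: [-9.1, -0.4, 1.6]
opening: 0.0447
```

Run:
```python
from h import *
kn(IA,off=.0095)
```

```text
t 11.2 p [ 0.5202 -0.1499  0.1091] yang 5.65 tilt [-0.993  0.064  0.1  ] F [-9.12 -0.39  1.57] op 0.0447 j [ 0.24  0.55 -0.12  2.18  0.42  0.36 -0.15]
lever ang -153.46 r 0.0624 Ftan(on tool, + = cw) 3.73 Frad 8.33 tangent ang 116.54
KNOB ang -149.85 r 0.0536 yaw err to turn cw(+) 65.5
```

Request:
apply_moves:
  commands:
    - [-0.0005,0.008,0,0]
    - [-0.0005,0.008,0,0]
    - [0,0.007,0,0]

```text
time_s: 11.5
position: [0.5204, -0.1507, 0.1061]
ee_rot: [1.084, 1.16, -1.181]
force: [-7.4, -0.8, 5.0]
opening: 0.0451
```

Run:
```python
from h import *
kn(IA,off=.0095)
a=get_image('top')[130:240,290:430,::-1];cv2.imwrite('pics/top3.png',cv2.resize(a,None,fx=3.7,fy=3.7,interpolation=cv2.INTER_CUBIC))
a=get_image('side')[80:240,250:390,::-1];cv2.imwrite('pics/side3.png',cv2.resize(a,None,fx=3.7,fy=3.7,interpolation=cv2.INTER_CUBIC))
```

```text
t 11.5 p [ 0.5204 -0.1507  0.1061] yang 4.77 tilt [-0.995  0.014  0.101] F [-7.4  -0.77  4.97] op 0.0451 j [ 0.24  0.57 -0.12  2.15  0.41  0.42 -0.15]
lever ang -152.69 r 0.0626 Ftan(on tool, + = cw) 2.71 Frad 6.93 tangent ang 117.31
KNOB ang -148.82 r 0.0539 yaw err to turn cw(+) 63.59
```

View pics/side3.png

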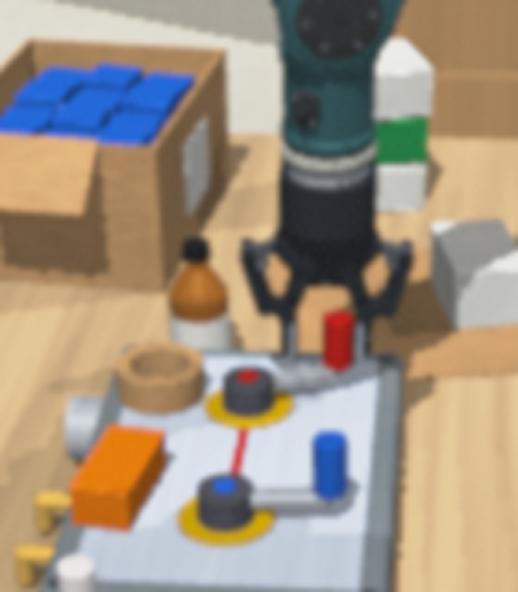

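View pics/top3.png

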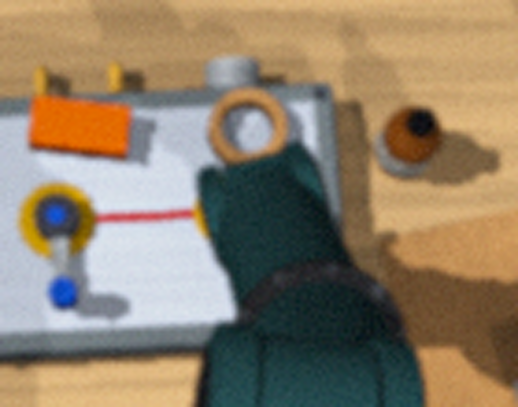

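Request:
apply_moves:
  commands:
    - [-0.004,-0.007,0,0]
    - [-0.003,-0.004,0,0]
    - [0,0,0,0]
    - [0,0,0,8.5]
    - [0,0,0,8.5]
    - [0,0,0,8.5]
    - [0,0,0,8.5]

```text
time_s: 12.3
position: [0.5146, -0.1499, 0.1145]
ee_rot: [1.538, 0.806, -1.574]
force: [0.3, -0.4, 0.1]
opening: 0.045
```

Run:
```python
from h import *
kn(IA,off=.0)
```

```text
t 12.3 p [ 0.5146 -0.1499  0.1145] yang -29.94 tilt [-0.995  0.077  0.068] F [ 0.29 -0.4   0.14] op 0.045 j [ 0.13  0.55  0.03  2.17  0.2   0.39 -0.56]
lever ang -155.53 r 0.0674 Ftan(on tool, + = cw) -0.48 Frad -0.1 tangent ang 114.47
KNOB ang -155.53 r 0.0674 yaw err to turn cw(+) 35.59
```

Request:
apply_moves:
  commands:
    - [0,-0.004,0.005,8.5]
    - [0,0,0,8.5]
    - [0,0,0,8.5]
    - [0,0,0,8.5]
    - [0,0,0,4]
    - [0,0,0,0]

```text
time_s: 12.9
position: [0.518, -0.1506, 0.1171]
ee_rot: [2.004, 0.267, -1.942]
force: [-0.2, 0.7, 0.5]
opening: 0.0451
```

Run:
```python
from h import *
kn(IA,off=.0)
```

```text
t 12.9 p [ 0.518  -0.1506  0.1171] yang -68.65 tilt [-0.994  0.109 -0.011] F [-0.23  0.67  0.46] op 0.0451 j [ 0.01  0.55  0.2   2.17 -0.04  0.36 -0.99]
lever ang -153.74 r 0.0646 Ftan(on tool, + = cw) 0.71 Frad -0.09 tangent ang 116.26
KNOB ang -153.74 r 0.0646 yaw err to turn cw(+) -4.9
```

Request:
apply_moves:
  commands:
    - [0.002,0,0.006,0]
    - [0.001,-0.001,0.004,0]
    - [0,-0.003,0,0]
    - [0,-0.003,0,0]
    - [0,-0.003,0,0]

```text
time_s: 13.4
position: [0.5056, -0.1452, 0.113]
ee_rot: [2.005, 0.27, -1.937]
force: [0.5, 0.2, 0.4]
opening: 0.0452
```

Run:
```python
from h import *
kn(IA)
```

```text
t 13.4 p [ 0.5056 -0.1452  0.113 ] yang -68.45 tilt [-0.994  0.11  -0.013] F [0.51 0.23 0.4 ] op 0.0452 j [ 0.    0.55  0.19  2.21 -0.04  0.33 -0.99]
lever ang -161.73 r 0.0741 Ftan(on tool, + = cw) 0.06 Frad -0.55 tangent ang 108.27
KNOB ang -154.42 r 0.0742 yaw err to turn cw(+) -4.03
```

Request:
apply_moves:
  commands:
    - [0,-0.004,0,0]
    - [0,-0.004,0,0]
    - [0,-0.005,-0.0003,0]
    - [0,-0.005,-0.0003,0]

```text
time_s: 13.8
position: [0.5046, -0.1341, 0.1131]
ee_rot: [2.014, 0.253, -1.924]
force: [1.4, -7.1, -0.4]
opening: 0.0446
```

Run:
```python
from h import *
kn(IA)
```

```text
t 13.8 p [ 0.5046 -0.1341  0.1131] yang -68.78 tilt [-0.992  0.123 -0.023] F [ 1.41 -7.13 -0.35] op 0.0446 j [-0.04  0.54  0.21  2.22 -0.04  0.3  -1.02]
lever ang -170.38 r 0.0724 Ftan(on tool, + = cw) -7.26 Frad -0.2 tangent ang 99.62
KNOB ang -162.92 r 0.0711 yaw err to turn cw(+) 4.14
```

Request:
apply_moves:
  commands:
    - [0,-0.005,0,2.5]
    - [0,-0.005,0,2.5]

```text
time_s: 14.0
position: [0.505, -0.1297, 0.1133]
ee_rot: [2.078, 0.157, -1.958]
force: [2.1, -8.3, -2.3]
opening: 0.0453
```

Run:
```python
from h import *
kn(IA)
```

```text
t 14.0 p [ 0.505  -0.1297  0.1133] yang -74.27 tilt [-0.991  0.129 -0.041] F [ 2.08 -8.28 -2.27] op 0.0453 j [-0.07  0.54  0.24  2.23 -0.08  0.29 -1.09]
lever ang -173.79 r 0.0714 Ftan(on tool, + = cw) -8.45 Frad -1.17 tangent ang 96.21
KNOB ang -166.21 r 0.0705 yaw err to turn cw(+) 1.94
```

Request:
apply_moves:
  commands:
    - [0,-0.005,0,1]
    - [0,-0.005,0,1]

```text
time_s: 14.2
position: [0.5062, -0.1282, 0.1138]
ee_rot: [2.109, 0.102, -1.964]
force: [2.1, -11.9, -3.7]
opening: 0.0455
```

Run:
```python
from h import *
kn(IA)
```

```text
t 14.2 p [ 0.5062 -0.1282  0.1138] yang -76.89 tilt [-0.989  0.139 -0.054] F [  2.07 -11.86  -3.7 ] op 0.0455 j [-0.1   0.55  0.27  2.24 -0.09  0.27 -1.13]
lever ang -174.93 r 0.0701 Ftan(on tool, + = cw) -12.0 Frad -1.01 tangent ang 95.07
KNOB ang -167.22 r 0.0694 yaw err to turn cw(+) 0.33
```

Request:
apply_moves:
  commands:
    - [0,-0.005,0,0]

```text
time_s: 14.3
position: [0.5066, -0.128, 0.1139]
ee_rot: [2.113, 0.09, -1.959]
force: [1.6, -11.1, -3.8]
opening: 0.0451
```

Run:
```python
from h import *
kn(IA)
```

```text
t 14.3 p [ 0.5066 -0.128   0.1139] yang -77.22 tilt [-0.988  0.146 -0.058] F [  1.55 -11.06  -3.78] op 0.0451 j [-0.11  0.55  0.28  2.24 -0.09  0.27 -1.14]
lever ang -175.02 r 0.0696 Ftan(on tool, + = cw) -11.15 Frad -0.59 tangent ang 94.98
KNOB ang -167.26 r 0.069 yaw err to turn cw(+) 0.05
```

Request:
apply_moves:
  commands:
    - [0,0.005,0,0]
    - [0,0.004,0,0]
    - [-0.015,0.002,-0.001,0]
    - [-0.03,0.004,-0.002,0]
    - [-0.03,0.004,-0.002,0]
    - [0,0,0,0]

```text
time_s: 14.9
position: [0.5077, -0.1351, 0.192]
ee_rot: [2.108, 0.091, -1.965]
force: [1.1, -1.6, 0.2]
opening: 0.0449
```

Run:
```python
from h import *
kn(IA)
a=get_image('top')[130:240,270:410,::-1];cv2.imwrite('pics/top4.png',cv2.resize(a,None,fx=3.7,fy=3.7,interpolation=cv2.INTER_CUBIC))
a=get_image('side')[80:240,250:390,::-1];cv2.imwrite('pics/side4.png',cv2.resize(a,None,fx=3.7,fy=3.7,interpolation=cv2.INTER_CUBIC))
```

```text
t 14.9 p [ 0.5077 -0.1351  0.192 ] yang -77.18 tilt [-0.988  0.145 -0.053] F [ 1.09 -1.6   0.17] op 0.0449 j [-0.16  0.41  0.34  2.19 -0.05  0.46 -1.15]
lever ang -169.13 r 0.0695 Ftan(on tool, + = cw) -1.78 Frad -0.77 tangent ang 100.87
KNOB ang -161.4 r 0.0698 yaw err to turn cw(+) -5.79
```

View pics/side4.png

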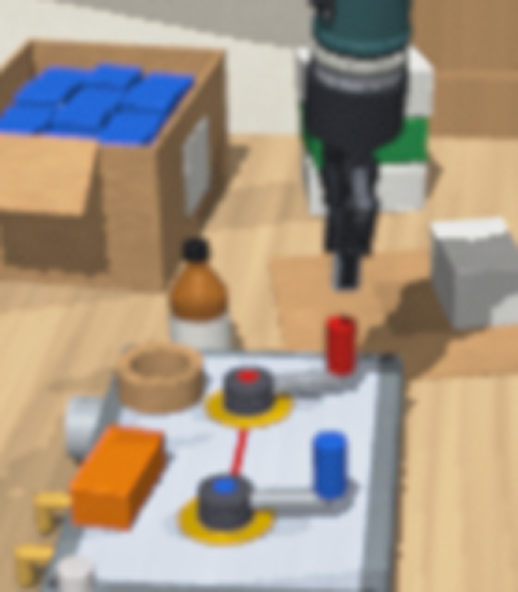

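View pics/top4.png

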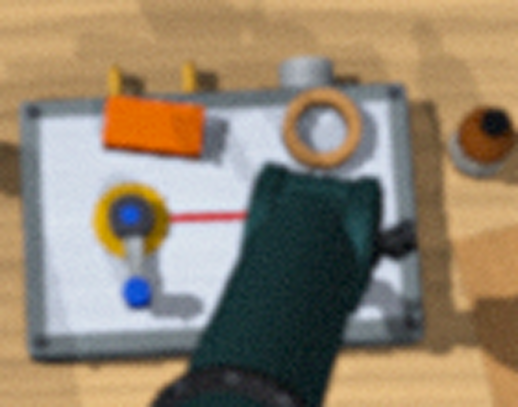

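Run:
```python
from h import *
k=ray('side',250+342/3.7,80+345/3.7,.1075);print(k)
k0=ray('side',250+241/3.7,80+312/3.7,.1075);print(k0)
for q in(k,k0):
  d=q[:2]-np.array([.577,-.1165]);print(np.hypot(*d),np.degrees(np.arctan2(d[1],d[0])))
o,R=st()
print(R.T@(np.array([.507,.028,.18])-o['position']))
```

```text
[ 0.5053 -0.1399  0.1075]
[ 0.5923 -0.1895  0.1075]
0.07543327568850414 -161.90669696417953
0.07458232858982809 -78.19879733133544
t 15.0 p [ 0.5057 -0.1345  0.1892] yang -77.12 tilt [-0.989  0.143 -0.048] F [ 0.46 -0.06 -0.21] op 0.0454 j [-0.16  0.42  0.34  2.19 -0.05  0.46 -1.15]
[-0.0116 -0.1578 -0.0381]
```

Request:
apply_moves:
  commands:
    - [0.003,-0.035,-0.007,4]
    - [0.001,-0.035,-0.007,4]
    - [0.001,-0.035,-0.004,0]
    - [0.001,-0.035,-0.004,0]
    - [0,-0.02,-0.003,0]
    - [0,0,0,0]

```text
time_s: 15.6
position: [0.506, 0.0307, 0.1548]
ee_rot: [2.178, -0.056, -2.048]
force: [0.5, 0.5, -0.0]
opening: 0.045
```

Run:
```python
from h import *
o,R=st(SA)
print(R.T@(np.array([.4985,.0325,.112])-o['position']))
a=get_image('side')[80:240,250:390,::-1];cv2.imwrite('pics/side5.png',cv2.resize(a,None,fx=3.7,fy=3.7,interpolation=cv2.INTER_CUBIC))
```

```text
t 15.6 p [0.506  0.0307 0.1548] yang -85.58 tilt [-0.989  0.135 -0.055] F [ 0.47  0.46 -0.  ] op 0.045 j [-0.54  0.49  0.42  2.22 -0.12  0.43 -1.56]
lever ang -173.76 r 0.0674 Ftan(on tool, + = cw) 0.4 Frad -0.52 tangent ang 96.24
[ 0.0416 -0.0082  0.0097]
```

View pics/side5.png

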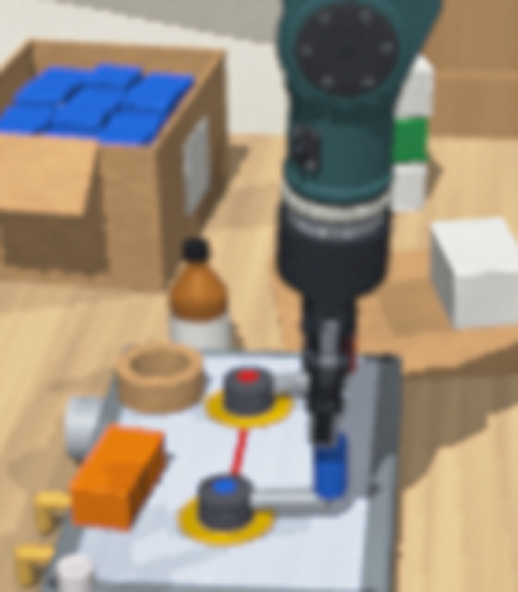

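Request:
apply_moves:
  commands:
    - [0,-0.001,0.009,0]
    - [0.015,-0.003,0.001,0]
    - [0.015,-0.002,0,0]
    - [0.012,-0.002,0,0]
    - [0,0,0,0]

```text
time_s: 16.15
position: [0.493, 0.0252, 0.1098]
ee_rot: [2.176, -0.069, -2.058]
force: [0.0, 3.7, 0.2]
opening: 0.0451
```

Run:
```python
from h import *
o,R=st(SA)
print(R.T@(np.array([.4985,.0325,.112])-o['position']))
a=get_image('side')[80:240,250:390,::-1];cv2.imwrite('pics/side6.png',cv2.resize(a,None,fx=3.7,fy=3.7,interpolation=cv2.INTER_CUBIC))
```

```text
t 16.15 p [0.493  0.0252 0.1098] yang -86.16 tilt [-0.989  0.137 -0.051] F [0.01 3.71 0.17] op 0.0451 j [-0.5   0.56  0.36  2.27 -0.16  0.31 -1.54]
lever ang -170.88 r 0.081 Ftan(on tool, + = cw) 3.66 Frad -0.59 tangent ang 99.12
[-0.0029 -0.0066 -0.0061]
```

View pics/side6.png

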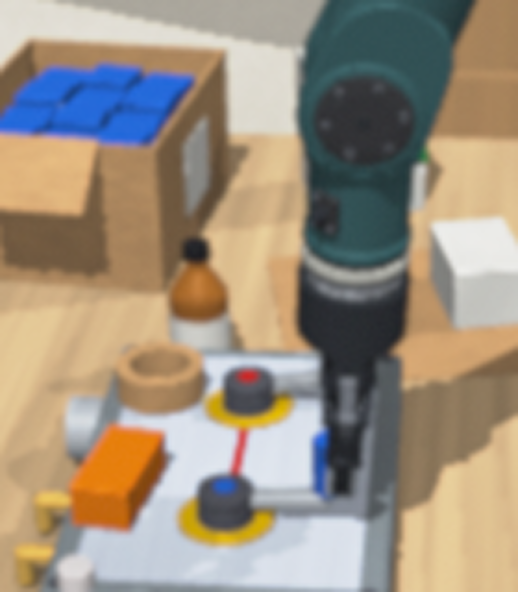

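Request:
apply_moves:
  commands:
    - [-0.003,-0.005,-0.004,0]
    - [0,-0.005,-0.002,0]
    - [0,-0.005,0,0]
    - [0,-0.004,0,0]

```text
time_s: 16.6
position: [0.4985, 0.0432, 0.1127]
ee_rot: [2.18, -0.075, -2.057]
force: [-0.2, -2.6, 0.4]
opening: 0.0451
```

Run:
```python
from h import *
kn(SA)
```

```text
t 16.6 p [0.4985 0.0432 0.1127] yang -86.43 tilt [-0.989  0.138 -0.053] F [-0.23 -2.63  0.39] op 0.0451 j [-0.54  0.56  0.38  2.25 -0.16  0.34 -1.57]
lever ang 175.98 r 0.0746 Ftan(on tool, + = cw) -2.64 Frad 0.05 tangent ang 85.98
KNOB ang -176.77 r 0.074 yaw err to turn cw(+) 0.35
```

Request:
apply_moves:
  commands:
    - [0,-0.006,-0.0004,1]
    - [0,-0.006,-0.0004,2]
    - [0,-0.006,-0.0006,2.5]
    - [0,-0.006,-0.0006,2.5]

```text
time_s: 17.0
position: [0.4998, 0.059, 0.1115]
ee_rot: [2.263, -0.254, -2.111]
force: [-0.0, -5.4, 5.1]
opening: 0.0447
```

Run:
```python
from h import *
kn(SA)
```

```text
t 17.0 p [0.4998 0.059  0.1115] yang -95.47 tilt [-0.988  0.138 -0.075] F [-0.04 -5.41  5.05] op 0.0447 j [-0.62  0.58  0.43  2.24 -0.23  0.35 -1.7 ]
lever ang 164.02 r 0.0762 Ftan(on tool, + = cw) -5.22 Frad -1.45 tangent ang 74.02
KNOB ang 171.11 r 0.075 yaw err to turn cw(+) 3.42
```

Request:
apply_moves:
  commands:
    - [0,-0.009,-0.001,3]
    - [0,-0.009,-0.001,4]
    - [0,-0.009,-0.001,4]

```text
time_s: 17.3
position: [0.5054, 0.0767, 0.1102]
ee_rot: [-2.203, 0.475, 2.027]
force: [-2.3, -5.0, 6.8]
opening: 0.0451
```

Run:
```python
from h import *
kn(SA)
```

```text
t 17.3 p [0.5054 0.0767 0.1102] yang -107.66 tilt [-0.986  0.129 -0.102] F [-2.33 -4.97  6.76] op 0.0451 j [-0.7   0.61  0.5   2.22 -0.31  0.38 -1.86]
lever ang 150.21 r 0.0779 Ftan(on tool, + = cw) -5.47 Frad -0.45 tangent ang 60.21
KNOB ang 157.13 r 0.0765 yaw err to turn cw(+) 5.22
```

Request:
apply_moves:
  commands:
    - [-0.003,-0.009,-0.002,3]
    - [-0.002,-0.009,-0.0015,3.5]
    - [-0.0015,-0.009,-0.0015,3.5]

```text
time_s: 17.6
position: [0.5121, 0.0937, 0.113]
ee_rot: [-2.083, 0.656, 1.91]
force: [-2.3, -5.3, -2.4]
opening: 0.0455
```

Run:
```python
from h import *
kn(SA)
```

```text
t 17.6 p [0.5121 0.0937 0.113 ] yang -118.71 tilt [-0.986  0.123 -0.117] F [-2.27 -5.31 -2.39] op 0.0455 j [-0.77  0.63  0.57  2.19 -0.38  0.43 -2.01]
lever ang 137.57 r 0.0826 Ftan(on tool, + = cw) -5.45 Frad -1.91 tangent ang 47.57
KNOB ang 144.08 r 0.0808 yaw err to turn cw(+) 7.21
```

Request:
apply_moves:
  commands:
    - [-0.001,-0.008,-0.004,6]
    - [-0.001,-0.009,-0.003,6]
    - [-0.001,-0.009,-0.002,5]

```text
time_s: 17.9
position: [0.5232, 0.1043, 0.1121]
ee_rot: [-1.873, 0.912, 1.699]
force: [-4.2, -4.1, 2.0]
opening: 0.045
```

Run:
```python
from h import *
kn(SA)
```

```text
t 17.9 p [0.5232 0.1043 0.1121] yang -136.84 tilt [-0.985  0.102 -0.14 ] F [-4.23 -4.14  1.99] op 0.045 j [-0.84  0.68  0.67  2.15 -0.48  0.51 -2.23]
lever ang 126.92 r 0.083 Ftan(on tool, + = cw) -5.87 Frad -0.77 tangent ang 36.92
KNOB ang 133.46 r 0.0825 yaw err to turn cw(+) -0.3
```

Request:
apply_moves:
  commands:
    - [-0.001,-0.008,-0.004,3]
    - [-0.001,-0.008,-0.004,4]
    - [-0.001,-0.007,-0.003,4]

```text
time_s: 18.2
position: [0.5356, 0.1071, 0.1122]
ee_rot: [-1.724, 1.065, 1.564]
force: [-4.8, -2.3, 2.8]
opening: 0.0452
```

Run:
```python
from h import *
kn(SA)
```

```text
t 18.2 p [0.5356 0.1071 0.1122] yang -148.64 tilt [-0.984  0.096 -0.15 ] F [-4.84 -2.34  2.81] op 0.0452 j [-0.87  0.72  0.73  2.1  -0.54  0.58 -2.38]
lever ang 118.45 r 0.0786 Ftan(on tool, + = cw) -5.37 Frad 0.25 tangent ang 28.45
KNOB ang 125.35 r 0.0787 yaw err to turn cw(+) -3.99
```

Roughly 58° turned; slow steps now.

Request:
apply_moves:
  commands:
    - [-0.001,-0.006,-0.002,1]
    - [-0.001,-0.006,-0.002,2]
    - [-0.001,-0.006,-0.002,2]

```text
time_s: 18.5
position: [0.5414, 0.1081, 0.112]
ee_rot: [-1.646, 1.142, 1.511]
force: [-5.5, -2.1, 2.2]
opening: 0.045
```

Run:
```python
from h import *
kn(SA)
```

```text
t 18.5 p [0.5414 0.1081 0.112 ] yang -154.22 tilt [-0.983  0.108 -0.151] F [-5.53 -2.14  2.24] op 0.045 j [-0.88  0.75  0.76  2.07 -0.56  0.63 -2.45]
lever ang 114.25 r 0.0768 Ftan(on tool, + = cw) -5.92 Frad 0.31 tangent ang 24.25
KNOB ang 121.28 r 0.0772 yaw err to turn cw(+) -5.5
```

Request:
apply_moves:
  commands:
    - [-0.001,-0.006,-0.001,0]
    - [-0.001,-0.006,-0.001,1]
    - [-0.001,-0.006,-0.001,1]

```text
time_s: 18.8
position: [0.546, 0.1105, 0.1113]
ee_rot: [-1.603, 1.186, 1.501]
force: [-4.7, -2.9, 2.0]
opening: 0.0453
```

Run:
```python
from h import *
kn(SA)
```

```text
t 18.8 p [0.546  0.1105 0.1113] yang -156.66 tilt [-0.981  0.128 -0.148] F [-4.69 -2.9   2.04] op 0.0453 j [-0.88  0.77  0.78  2.04 -0.56  0.68 -2.49]
lever ang 110.41 r 0.0774 Ftan(on tool, + = cw) -5.41 Frad -1.09 tangent ang 20.41
KNOB ang 117.39 r 0.0775 yaw err to turn cw(+) -4.05
```

Request:
apply_moves:
  commands:
    - [-0.001,-0.007,-0.002,1]
    - [-0.001,-0.007,-0.002,1.5]
    - [-0.001,-0.007,-0.002,1.5]

```text
time_s: 19.1
position: [0.5546, 0.1111, 0.1107]
ee_rot: [-1.537, 1.249, 1.463]
force: [-5.9, -1.5, 3.7]
opening: 0.0454
```

Run:
```python
from h import *
kn(SA)
```

```text
t 19.1 p [0.5546 0.1111 0.1107] yang -161.12 tilt [-0.978  0.144 -0.151] F [-5.88 -1.49  3.69] op 0.0454 j [-0.88  0.8   0.8   2.01 -0.57  0.74 -2.55]
lever ang 104.13 r 0.0754 Ftan(on tool, + = cw) -6.07 Frad -0.01 tangent ang 14.13
KNOB ang 111.29 r 0.0752 yaw err to turn cw(+) -2.41
```

Request:
apply_moves:
  commands:
    - [-0.0015,-0.006,-0.001,1]
    - [-0.0015,-0.006,-0.001,1]

```text
time_s: 19.3
position: [0.5585, 0.1121, 0.111]
ee_rot: [-1.502, 1.284, 1.445]
force: [-5.4, -1.7, 1.8]
opening: 0.0454
```

Run:
```python
from h import *
kn(SA)
```

```text
t 19.3 p [0.5585 0.1121 0.111 ] yang -163.42 tilt [-0.976  0.155 -0.153] F [-5.43 -1.7   1.78] op 0.0454 j [-0.88  0.81  0.81  1.99 -0.57  0.77 -2.59]
lever ang 101.05 r 0.0755 Ftan(on tool, + = cw) -5.66 Frad -0.63 tangent ang 11.05
KNOB ang 108.19 r 0.0752 yaw err to turn cw(+) -1.6
```

Request:
apply_moves:
  commands:
    - [-0.0015,-0.006,-0.001,1]
    - [-0.0015,-0.006,-0.001,1]

```text
time_s: 19.5
position: [0.5613, 0.1127, 0.1108]
ee_rot: [-1.465, 1.321, 1.428]
force: [-7.4, -2.9, 1.6]
opening: 0.0448
```

Run:
```python
from h import *
kn(SA)
```

```text
t 19.5 p [0.5613 0.1127 0.1108] yang -165.73 tilt [-0.973  0.169 -0.155] F [-7.4  -2.92  1.6 ] op 0.0448 j [-0.88  0.83  0.82  1.97 -0.57  0.81 -2.62]
lever ang 98.92 r 0.0756 Ftan(on tool, + = cw) -7.77 Frad -1.74 tangent ang 8.92
KNOB ang 106.03 r 0.0753 yaw err to turn cw(+) -1.75
```

Request:
apply_moves:
  commands:
    - [-0.001,-0.006,-0.001,0.5]
    - [-0.001,-0.006,-0.001,0.5]

```text
time_s: 19.7
position: [0.5611, 0.1124, 0.1094]
ee_rot: [-1.436, 1.352, 1.432]
force: [-9.4, -1.4, 5.8]
opening: 0.045
```

Run:
```python
from h import *
kn(SA)
```

```text
t 19.7 p [0.5611 0.1124 0.1094] yang -167.06 tilt [-0.969  0.193 -0.154] F [-9.39 -1.39  5.82] op 0.045 j [-0.87  0.84  0.83  1.95 -0.57  0.84 -2.64]
lever ang 99.13 r 0.0753 Ftan(on tool, + = cw) -9.5 Frad 0.11 tangent ang 9.13
KNOB ang 106.22 r 0.0753 yaw err to turn cw(+) -3.28
```

Request:
apply_moves:
  commands:
    - [-0.002,-0.007,-0.001,0]
    - [-0.002,-0.007,-0.001,0]

```text
time_s: 19.9
position: [0.5614, 0.1121, 0.1094]
ee_rot: [-1.415, 1.377, 1.454]
force: [-10.7, -1.1, 3.4]
opening: 0.045
```

Run:
```python
from h import *
kn(SA)
```

```text
t 19.9 p [0.5614 0.1121 0.1094] yang -167.4 tilt [-0.963  0.223 -0.149] F [-10.69  -1.09   3.45] op 0.045 j [-0.87  0.85  0.83  1.93 -0.56  0.88 -2.65]
lever ang 98.89 r 0.075 Ftan(on tool, + = cw) -10.73 Frad 0.58 tangent ang 8.89
KNOB ang 105.97 r 0.075 yaw err to turn cw(+) -3.37
```

Request:
apply_moves:
  commands:
    - [0,0.005,0,0]
    - [0,0.004,0,0]
    - [-0.015,0.003,-0.002,0]
    - [-0.025,0.005,-0.004,0]
    - [-0.04,0.009,-0.006,0]
    - [-0.04,0.009,-0.006,0]
    - [0,0,0,0]

```text
time_s: 20.6
position: [0.555, 0.114, 0.2427]
ee_rot: [-1.418, 1.375, 1.452]
force: [0.9, 0.3, -0.3]
opening: 0.0448
```

Run:
```python
from h import *
kn(SA)
a=get_image('top')[110:270,220:440,::-1];cv2.imwrite('pics/top7.png',cv2.resize(a,None,fx=3.6,fy=3.6,interpolation=cv2.INTER_CUBIC))
a=get_image('side')[130:300,220:420,::-1];cv2.imwrite('pics/side7.png',cv2.resize(a,None,fx=3.5,fy=3.5,interpolation=cv2.INTER_CUBIC))
```

```text
t 20.6 p [0.555  0.114  0.2427] yang -167.33 tilt [-0.964  0.22  -0.15 ] F [ 0.94  0.27 -0.27] op 0.0448 j [-0.97  0.69  0.98  1.87 -0.42  1.09 -2.72]
lever ang 103.32 r 0.0781 Ftan(on tool, + = cw) 0.98 Frad 0.05 tangent ang 13.32
KNOB ang 110.08 r 0.0788 yaw err to turn cw(+) -7.41
```

View pics/top7.png

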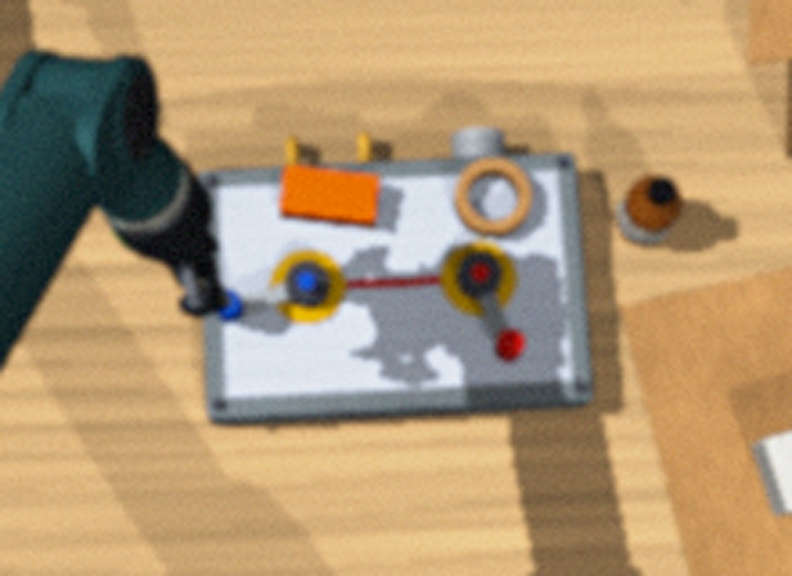

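View pics/side7.png

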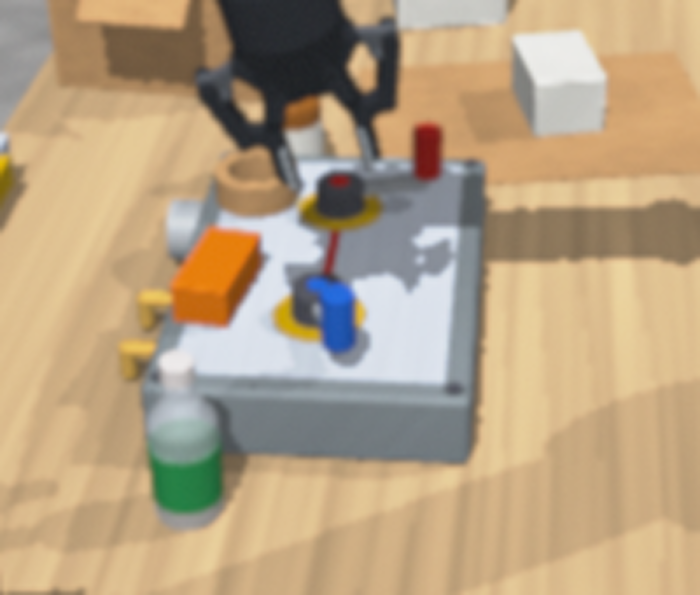

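Run:
```python
from h import *
T=lambda x,y,z:ray('top',220+x/3.6,110+y/3.6,z)
S=lambda x,y,z:ray('side',220+x/3.5,130+y/3.5,z)
def an(k,a):
  d=k[:2]-np.array(a);return k[:2].round(4),np.hypot(*d).round(4),np.degrees(np.arctan2(d[1],d[0])).round(1)
ri,si=(.5765,-.1228),(.5725,.0365)
print('top red',an(T(566,244,.13),ri),an(T(510,342,.13),ri))
print('top blue',an(T(313,353,.13),si),an(T(230,304,.13),si))
ri,si=(.577,-.1165),(.5737,.043)
print('side red',an(S(333,119,.1075),ri),an(S(428,152,.1075),ri))
print('side blue',an(S(417,265,.1075),si),an(S(338,316,.1075),si))
```

```text
top red (array([ 0.5911, -0.1989]), np.float64(0.0774), np.float64(-79.1)) (array([ 0.5035, -0.1451]), np.float64(0.0763), np.float64(-163.0))
top blue (array([0.4981, 0.0299]), np.float64(0.0747), np.float64(-174.9)) (array([0.5443, 0.1032]), np.float64(0.0724), np.float64(113.0))
side red (array([ 0.5925, -0.1916]), np.float64(0.0767), np.float64(-78.3)) (array([ 0.5056, -0.1388]), np.float64(0.0748), np.float64(-162.7))
side blue (array([0.4993, 0.0373]), np.float64(0.0746), np.float64(-175.6)) (array([0.5495, 0.1099]), np.float64(0.0712), np.float64(109.9))
```

Run:
```python
from h import *
st();print(job.sign_off())
```

```text
t 20.7 p [0.5521 0.1149 0.2385] yang -167.3 tilt [-0.962  0.227 -0.148] F [ 0.51  0.82 -0.15] op 0.0451 j [-0.97  0.69  0.97  1.88 -0.42  1.09 -2.72]
the job is handed in; nothing more can be done
None
```

I turned the red isolator lever clockwise to its stop, then the blue selector lever clockwise to its stop. I let go of both, lifted the gripper clear and handed the job in at 20.7 s.

| Lever | Turn, from the pictures | Moving force | At the stop |
|---|---|---|---|
| Red isolator | about 84° | mostly 6–7 N | stalled at 11–12 N |
| Blue selector | 71–75° (74° stated) | about 5–6 N | stalled at 9.5–10.7 N, no further movement |

- **Forces:** the largest push along a knob that I read was 12.0 N. Readings came only at the end of each short move, so brief peaks in between went unseen.
- **Interlock:** the selector turned freely past the 2° block, so the isolator was set.
- **Radial push on the red knob:** the gripper slowly tilted under load and brought joint 6 to 0.12 rad, close to its 0.08 limit. I straightened it by pressing the red knob inward, mostly along its arm, at about 9 N. The pictures show no sign that this turned the lever back.
- **Light touch on the blue knob:** while lowering over it, a finger pressed it counter-clockwise at about 3.7 N. That is below the 6 N needed to move it.
- **Final pictures:** the carton, tape and both bottles look unmoved. The white carton is in place where it shows; the knife was outside the final views, and the arm never went near it. The gripper was touching nothing.
- **Weakest check:** the blue angle. The two cameras differed by about 3°, and the gripper partly hid the blue knob from above.

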